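Load the vibrating tool cleaner and hold its dead-man lever level

ROBOT

A 6-joint arm with a two-finger parallel gripper is mounted at the origin on the work surface. World frame = base frame: x ahead of the robot, y to its left, z up, the work surface at z = 0. Lengths are in mm, angles in rad, forces in N, time in s.
With the tool pointing down it reaches from about 350 to 975 mm from the base axis. Payload 7.1 kg.
Tool frame: the origin (TCP) lies at the very end of the fingers, on their centre line; the grasp point (between the pads) lies 19 mm behind it (ctrl.grasp_offset is the distance from the TCP to the grasp point, in mm); z points along the fingers, y is the line along which they close (so a half turn about z gives the same grasp; the last joint's range is limited). The gripper opens to 88 mm and grips with 3 to 60 N. Pads are 20 mm wide; open, the fingers measure 115 mm over their backs; the gripper's body (75 mm by 178 mm) begins 61 mm behind the grasp point.
Start: joints at [1.135, 0.423, 1.63, -0, 1.089, -0.019], TCP at [252.99, 571.49, 222.675] pointing down, gripper open.
Joint ranges: [-3, 3], [-0.9, 2.11], [0.09, 2.58], [-1.31, 4.45], [0.11, 2.69], [-2.54, 2.54]. Speed limits (rad/s): [2.39, 2.39, 3.01, 3.14, 3.14, 3.14].

INTERFACE

Orientations are given as a rotation vector (axis times angle).
In Python, from workcell import ctrl, viewer, ticket, models gives the robot as it stands.
- The arm moves only by the tool play_rows, never from a script. Its arguments are lists of equal length, an entry for each row: "dp": the shift along the world's x, y, z in mm, a list of three; "yaw": the turn about the world's z in degrees. In form: {"dp": [[tx, ty, tz], ...], "yaw": [yaw, ...]}. A call has 1 to 8 rows; each row shifts and turns the commanded pose from where the row before left it; what a row does not reach is not made up. A row lasts 1/12 s, in which the tool goes at most 41.7 mm and 7.16 degrees, less where a joint would pass 70% of its speed; a pose out of reach is approached as far as the arm can. A call is refused whole if a number of a shift passes 41.7 or a number of a turn 7.16, either way. A call with a gripper value outside its range is refused whole. "gripper" is the closure, from 0 (fully open) to 1 (shut), set as the call begins (left out, the last holds). The fingers move at their own pace and stop on an object; the grip force is fixed at half the most. Time passes only in rows, so rows that do not move let the fingers close. It gives the time, the measured TCP pose, the force, the opening and the grip force at its end, in the units of the state.
- ctrl.get_obs(): the state, without advancing time (a new reading comes with each control period).
- viewer.get_image(name): name is "scene" or "top"; returns a dict with "pixels" (480x640x3 uint8, red, green, blue), "range_z" (480x640 float32, mm along the optical axis (not along the pixel's ray), 0 where there is no reading), "fx", "fy", "cx", "cy" (pixels), "dist_coeffs" ([k1, k2, p1, p2, k3] as OpenCV has them; the pictures are not rectified), "T" (4x4, takes a point from camera to world coordinates). Camera axes: x right, y up, looking along -z (the intrinsics and any distortion apply to the point x, -y, -z); pixel columns grow to the right and rows downward; lengths in mm; the calibration is good to about 2 mm. A picture is of the moment at which its call begins.
- ticket.close_job(): hands the job in; it is judged then, once.
Trained networks look in a picture, given as the dict that the camera call returned (one of the last four; its "shot" number tells which), for a name from the list of things; names that differ only in an ending like _2 or _b are one class to them, and where a whole thing is asked for, a point or a joint stands for the part that bears it (a point fixed in the world has none). Each returns a list of dicts, best first, with "conf" (0 to 1); they miss things now and then, are a little off and sometimes report something else, mostly with a low value. They report only what shows in the picture. A call takes as long as a camera call.
- models.look_for(picture, name): "bbox" ([centre column, centre row, width, height] in pixels, round what is visible of it).
- models.landmark_of(picture, name): "location" ([column, row] in pixels: a listed point, or the origin of a listed thing).
The state is a dict: "t": time; "qpos": joint angles; "qvel": joint speeds; "joint_torque": joint torques, N m; "ee_pos": TCP position; "orientation": TCP orientation; "ft_force": force on the tool from outside, world axes, zero at the start; "moment": the same for the moment, N m; "width": finger opening in mm; "grasp_force": force on a finger pad.
Only numpy, scipy, OpenCV 4.12 (cv2) and the standard library are available. Lean on these libraries where they do the work, as an engineer would, in place of code of your own. Each camera call takes 0.05 s, during which the arm holds its last target. There are 200 camera calls.

TASK

Put the three pottery tools lying on the bench (the fettling knife, the wooden rib and the round steel cutter) into the steel tub of the tool cleaner, so that each lies wholly inside below the rim. Only when all three are in and let go, press down the cleaner's spring-loaded run lever until its arm is level, never as far as its bottom stop, and keep it there: the program finishes while still holding the lever level. Leave the mug, the bowl and the jar where they are.

Things in the scene. Friction and masses are not known exactly. Their poses are not given: they have to be found in the camera images.
- cleaner: Vibrating tool cleaner, fixed to the bench: open steel tub (outside 198 x 228 mm in x and y, rim 60 mm above the bench) on a grey base; a grey motor box, 70 mm tall, stands beyond the tub at x = 112 to 172 mm. Its run lever stands right of the tub on a foot plate reaching y = -230 mm. Origin on the bench under the tub's centre; x points away from the operator to the motor box, y left, z up.
- tub_floor (a point): Centre of the tub's inner floor, 20 mm above the bench; axes as the cleaner's. The inside measures 190 mm (x) by 220 mm (y), and the rim is 40 mm above the floor; walls 4 mm.
- lever (a joint): The lever's angle in rad: 0 = released, its arm rising 0.35 rad (20 degrees) above level towards the pad; 0.35 = arm level; 0.65 = the bottom stop. It grows as the pad is pushed down. A spring always drives it back to 0: about 4 N on the pad to start it, 9 N at level, 12 N at the stop.
- lever_pad (a point): Centre of the top of the black rubber pad (50 x 50 mm) at the free end of the lever, the end near the operator. In the cleaner's frame it is at x = -49, y = -190, z = 112 mm when released and x = -60, y = -190, z = 72 mm when the arm is level.
- lever_hinge (a point): Middle of the lever's axle, which runs along the cleaner's y, at x = +60, y = -190, z = 60 mm in its frame. The steel arm runs from here towards -x; the pad's centre is 120 mm along it, its top 12 mm above the arm's centre line. Two grey cheeks beside the axle rise to 76 mm.
- knife: Fettling knife lying flat: wooden handle 90 mm long, 22 mm wide, 18 mm tall, from x = -65 to +25 mm, then a short brass collar and a steel blade (14 mm wide, 4 mm thick, its middle 9 mm up) to x = +95 mm. 60 g. Origin on the underside, near the balance point on the handle; x points to the blade tip.
- knife_tip (a point): End of the knife's blade (x = +94 mm, 9 mm up).
- knife_butt (a point): End of the knife's handle (x = -64 mm, 9 mm up).
- rib: Wooden rib (flat shaping tool) lying flat: 80 mm long in x, 50 mm wide in y, 12 mm thick, one end square (x = -40 mm), the other half-round (x = +40 mm). 40 g. Origin at the centre of the underside.
- rib_round_end (a point): Half-round end of the rib, 2 mm inside its edge, at mid thickness.
- rib_square_end (a point): Square end of the rib, 2 mm inside its edge, at mid thickness.
- cutter: Round steel cutter: an open ring of 60 mm outside diameter, 4 mm wall, 30 mm tall, standing with its axis upright. 70 g. Origin at the centre of its underside.
- cutter_center (a point): Middle of the cutter, 15 mm above its underside on its axis.
- mug: Terracotta mug, 76 mm across, 85 mm tall, with a handle; beyond the tools. Leave alone. Origin under its centre.
- bowl: White ceramic bowl, 100 mm across, 50 mm tall; beyond the tools. Leave alone. Origin under its centre.
- jar: Lidded glass jar, 70 mm across, 100 mm tall; to the left of the cleaner. Leave alone. Origin under its centre.

How it is judged (in metres and radians):
On the way, in this order (a step that is already met when the one before it is completed fails the run):
1. all three tools lie let go inside the tub, and the lever is still up (x of knife_tip in the frame of tub_floor between -0.097 and 0.097 m and y of knife_tip in the frame of tub_floor between -0.112 and 0.112 m and z of knife_tip in the frame of tub_floor between -0.01 and 0.04 m and x of knife_butt in the frame of tub_floor between -0.097 and 0.097 m and y of knife_butt in the frame of tub_floor between -0.112 and 0.112 m and z of knife_butt in the frame of tub_floor between -0.01 and 0.04 m and x of rib_round_end in the frame of tub_floor between -0.097 and 0.097 m and y of rib_round_end in the frame of tub_floor between -0.112 and 0.112 m and z of rib_round_end in the frame of tub_floor between -0.01 and 0.04 m and x of rib_square_end in the frame of tub_floor between -0.097 and 0.097 m and y of rib_square_end in the frame of tub_floor between -0.112 and 0.112 m and z of rib_square_end in the frame of tub_floor between -0.01 and 0.04 m and x of cutter_center in the frame of tub_floor between -0.097 and 0.097 m and y of cutter_center in the frame of tub_floor between -0.112 and 0.112 m and z of cutter_center in the frame of tub_floor between -0.01 and 0.026 m and contact force between the fingers and knife below 0.1 N and contact force between the fingers and rib below 0.1 N and contact force between the fingers and cutter below 0.1 N and linear speed of each of knife, rib, cutter below 0.03 m/s and value of joint lever below 0.12 rad), for 0.2 s.
2. the robot holds the lever level (x of knife_tip in the frame of tub_floor between -0.097 and 0.097 m and y of knife_tip in the frame of tub_floor between -0.112 and 0.112 m and z of knife_tip in the frame of tub_floor between -0.01 and 0.04 m and x of knife_butt in the frame of tub_floor between -0.097 and 0.097 m and y of knife_butt in the frame of tub_floor between -0.112 and 0.112 m and z of knife_butt in the frame of tub_floor between -0.01 and 0.04 m and x of rib_round_end in the frame of tub_floor between -0.097 and 0.097 m and y of rib_round_end in the frame of tub_floor between -0.112 and 0.112 m and z of rib_round_end in the frame of tub_floor between -0.01 and 0.04 m and x of rib_square_end in the frame of tub_floor between -0.097 and 0.097 m and y of rib_square_end in the frame of tub_floor between -0.112 and 0.112 m and z of rib_square_end in the frame of tub_floor between -0.01 and 0.04 m and x of cutter_center in the frame of tub_floor between -0.097 and 0.097 m and y of cutter_center in the frame of tub_floor between -0.112 and 0.112 m and z of cutter_center in the frame of tub_floor between -0.01 and 0.026 m and value of joint lever between 0.27 and 0.43 rad and contact force between any of the fingers, the arm and cleaner above 2 N), for 0.3 s.
At the end, for the whole second after the job is handed in: Knife, rib and cutter lie at rest in the tub, untouched by the fingers: both ends of knife and rib inside the walls and below the rim, the cutter flat on the floor. The robot presses the cleaner with over 2 N and holds the lever still within 0.08 rad of level (0.27 to 0.43) (all of step 2 and contact force between the fingers and knife below 0.1 N and contact force between the fingers and rib below 0.1 N and contact force between the fingers and cutter below 0.1 N and linear speed of each of knife, rib, cutter below 0.03 m/s and velocity of joint lever between -0.1 and 0.1 rad/s); the arm keeps its last pose, push and grip.
It fails at once if a bystander (mug, bowl, jar) is shifted by more than 30 mm (distance of any of mug, bowl, jar from where it was at the start of the episode above 0.03 m).
It fails at once if the lever is pushed to its bottom stop (joint above 0.62) (value of joint lever above 0.62 rad).
It fails at once if the lever is pressed (joint above 0.2) before all three tools are inside the tub (value of joint lever above 0.2 rad and not ((x of knife_tip in the frame of tub_floor between -0.097 and 0.097 m and y of knife_tip in the frame of tub_floor between -0.112 and 0.112 m and z of knife_tip in the frame of tub_floor between -0.01 and 0.04 m) and (x of knife_butt in the frame of tub_floor between -0.097 and 0.097 m and y of knife_butt in the frame of tub_floor between -0.112 and 0.112 m and z of knife_butt in the frame of tub_floor between -0.01 and 0.04 m) and (x of rib_round_end in the frame of tub_floor between -0.097 and 0.097 m and y of rib_round_end in the frame of tub_floor between -0.112 and 0.112 m and z of rib_round_end in the frame of tub_floor between -0.01 and 0.04 m) and (x of rib_square_end in the frame of tub_floor between -0.097 and 0.097 m and y of rib_square_end in the frame of tub_floor between -0.112 and 0.112 m and z of rib_square_end in the frame of tub_floor between -0.01 and 0.04 m) and (x of cutter_center in the frame of tub_floor between -0.097 and 0.097 m and y of cutter_center in the frame of tub_floor between -0.112 and 0.112 m and z of cutter_center in the frame of tub_floor between -0.01 and 0.026 m))).
It also fails if it takes over 72 s, if anything falls off the work surface, if the arm or the gripper's body presses on something with over 40 N, if the wrist force passes 120 N, or if a joint passes its speed limit or range.

## Working session

There is one attempt and no reset: what is moved stays moved. The work goes in short steps, Python scripts to look and compute and a tool call to move; the robot and the scene stay as the last step left them, time stands still between calls to the robot, and variables do not carry over. Pictures are saved under pics/ and viewed, at most 10 in all, crops included, and the job is handed in when it is done.

Besides the shell and the picture viewer there is one more tool, called after "Emit:" as name([rows], argument=value, ...), one row to a line, values as JSON. play_rows: Moves the arm, as the interface text tells. Its arguments: {"type":"object","properties":{"dp":{"type":"array"},"yaw":{"type":"array"},"gripper":{"type":"number"}},"required":["dp","yaw"]}

```bash
mkdir -p pics; cat > h.py <<'E'
import numpy as np,cv2
from workcell import ctrl,viewer,ticket,models
def und(im,px):
    K=np.array([[im['fx'],0,im['cx']],[0,im['fy'],im['cy']],[0,0,1.]])
    return cv2.undistortPoints(np.array([[px]],float),K,np.array(im['dist_coeffs'],float))[0,0]
def at_z(im,px,z):
    x,y=und(im,px);T=np.array(im['T']);d=T[:3,:3]@[x,-y,-1];o=T[:3,3]
    return o+d*(z-o[2])/d[2]
def depth(im,px):
    x,y=und(im,px);c,r=int(round(px[0])),int(round(px[1]))
    w=im['range_z'][max(r-1,0):r+2,max(c-1,0):c+2];w=w[w>0]
    if not len(w): return None
    Z=np.median(w);return (np.array(im['T'])@[x*Z,-y*Z,-Z,1])[:3]
def shot(n,f):
    im=viewer.get_image(n);cv2.imwrite('pics/'+f,im['pixels'][:,:,::-1]);return im
E
cat > a.py <<'E'
from h import *
np.set_printoptions(precision=1,suppress=True)
Z=dict(cleaner=0,tub_floor=20,lever_pad=112,lever_hinge=60,knife=0,knife_tip=9,knife_butt=9,rib=0,rib_round_end=6,rib_square_end=6,cutter=0,cutter_center=15,mug=0,bowl=0,jar=0)
for n in ['top','scene']:
    im=shot(n,n+'0.png')
    print(n,np.array(im['T'])[:3,3])
    for k,z in Z.items():
        for d in models.landmark_of(im,k)[:2]:
            print(k,round(d['conf'],2),np.array(d['location']),at_z(im,d['location'],z),depth(im,d['location']))
o=ctrl.get_obs();print(o['t'],o['ee_pos'],o['orientation'],o['width'])
E
python3 a.py
```

```text
top [ 535.7   73.9 1228.4]
cleaner 0.84 [255.5 240.1] [593.6 243.7   0. ] [592.7 240.8  20.9]
tub_floor 0.77 [255.5 240.6] [591.4 240.9  20. ] [591.3 240.6  22.3]
lever_pad 0.68 [325.2 257.2] [548.   57.3 112. ] [548.1  57.3 109.2]
lever_hinge 0.73 [327.5 214. ] [659.4  51.5  60. ] [658.5  51.6  68.2]
knife 0.77 [414.1 271.9] [ 512.  -182.6    0. ] [ 512.4 -178.7   18.7]
knife_tip 0.61 [415.6 231.1] [ 620.9 -185.1    9. ] [ 621.5 -187.1   -0.6]
knife_butt 0.94 [417.8 292. ] [ 459.1 -190.3    9. ] [ 459.3 -189.5   12.8]
knife_butt 0.68 [463.9 255.7] [ 556.3 -313.4    9. ] [ 556.4 -316.6   -1. ]
rib 0.89 [453.7 273. ] [ 509.9 -288.5    0. ] [ 510.1 -285.8    9.3]
rib_square_end 0.91 [457.4 287.8] [ 470.9 -296.3    6. ] [ 470.9 -296.1    6.8]
cutter 0.67 [500.  260.7] [ 543.8 -413.1    0. ] [ 543.8 -412.8    0.6]
cutter_center 0.64 [501.3 259.2] [ 547.7 -410.6   15. ] [ 547.9 -416.3    0.9]
mug 0.96 [371.1 174.5] [774.3 -67.1   0. ] [773.4 -66.6   4.7]
bowl 0.72 [434.9 181.1] [ 757.6 -239.8    0. ] [ 757.2 -239.2    2.4]
jar 0.55 [138.5 296.9] [438.3 556.2   0. ] [444.1 527.2  73.8]
jar
[... 804 characters left out ...]
.6]
rib_round_end 0.97 [165.8 341.5] [ 548.6 -295.6    6. ] [ 545.8 -294.6    3.1]
rib_square_end 0.93 [147.9 317.9] [ 460.3 -287.3    6. ] [ 466.3 -289.2   11.5]
cutter 0.81 [115.5 375.2] [ 548.7 -405.7    0. ] [ 575.6 -410.8   28.3]
cutter 0.62 [355.9 238. ] [586.7 249.9   0. ] [606.7 226.   22.3]
cutter_center 0.9 [112.3 367.7] [ 541.7 -404.5   15. ] [ 528. -402.    1.]
mug 0.69 [319.5 338.5] [765.4 -68.7   0. ] [793.4 -95.9  42.6]
bowl 0.79 [249.3 387.9] [ 756.8 -245.1    0. ] [ 761.4 -247.8    6.9]
bowl 0.35 [165.7 342.4] [ 544.8 -295.     0. ] [ 546.4 -295.6    1.6]
jar 0.58 [385.8 176.3] [431.5 574.8   0. ] [459.3 536.9  25.1]
1.6 [253.  571.5 222.6] [-0.6 -3.1  0. ] 87.71324427881908
```

```bash
cat > b.py <<'E'
from h import *
np.set_printoptions(precision=1,suppress=True)
im=shot('top','top1.png')
v,u=np.mgrid[0:480,0:640]
K=np.array([[im['fx'],0,im['cx']],[0,im['fy'],im['cy']],[0,0,1.]])
p=cv2.undistortPoints(np.stack([u,v],-1).reshape(-1,1,2).astype(float),K,np.array(im['dist_coeffs'],float))[:,0]
Z=im['range_z'].ravel();T=np.array(im['T'])
P=(np.c_[p[:,0]*Z,-p[:,1]*Z,-Z]@T[:3,:3].T+T[:3,3])
for n,c,zl,zh in [('knife',(530,-186),5,30),('knifehandle',(495,-186),13,30),('rib',(508,-291),6,25),('cutter',(545,-409),12,40),('rim',(592,241),52,66)]:
    r=dict(knife=100,knifehandle=75,rib=55,cutter=50,rim=150)[n]
    m=(Z>0)&(np.hypot(P[:,0]-c[0],P[:,1]-c[1])<r)&(P[:,2]>zl)&(P[:,2]<zh)
    if n.startswith('knife'): m&=abs(P[:,1]-c[1])<50
    if n=='rim': m&=(P[:,1]>118)
    q=P[m];print(n,m.sum(),cv2.minAreaRect(q[:,:2].astype(np.float32)),np.median(q[:,2]),q.min(0),q.max(0))
E
python3 b.py
python3 -c "
import cv2
i=cv2.imread('pics/top1.png')
cv2.imwrite('pics/crop1.png',cv2.resize(i[150:330,180:540],None,fx=2.2,fy=2.2))"
```

```text
knife 439 ((540.1608276367188, -185.115234375), (162.0863800048828, 93.29659271240234), 0.025778084993362427) 14.428850007286883 [ 459.1 -231.8    5.1] [ 621.2 -138.4   23.7]
knifehandle 259 ((513.45263671875, -181.76800537109375), (108.28884887695312, 21.700254440307617), 0.36719992756843567) 16.892811024939192 [ 459.4 -192.6   13. ] [ 567.6 -170.8   23.7]
rib 530 ((506.0970153808594, -298.5138244628906), (82.72637939453125, 65.31637573242188), 2.13157057762146) 11.34889499939959 [ 465.4 -332.4    6.2] [ 547.4 -265.9   20.3]
cutter 211 ((548.7669067382812, -410.6753845214844), (58.984256744384766, 59.16934585571289), 61.09693145751953) 26.59467754031084 [ 519.2 -442.3   12.1] [ 577.1 -381.1   34.1]
rim 753 ((614.8623657226562, 243.1918182373047), (250.82293701171875, 229.37521362304688), 1.9954651594161987) 58.92088047005427 [488.6 125.5  52.1] [740.2 357.8  66. ]
```

View pics/crop1.png

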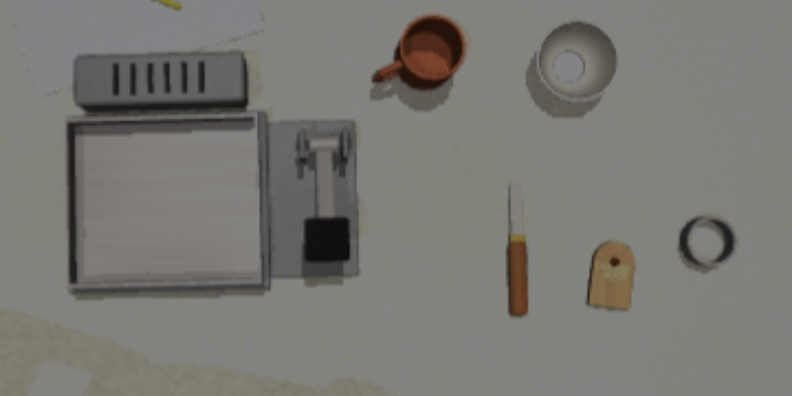

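```bash
cat >> h.py <<'E'
def st():
    o=ctrl.get_obs();R=cv2.Rodrigues(np.array(o['orientation'],float))[0]
    print('t',round(o['t'],2),'p',np.round(o['ee_pos'],1),'yang',round(np.degrees(np.arctan2(R[1,1],R[0,1])),1),'q',np.round(o['qpos'],2),'F',np.round(o['ft_force'],1),'w',round(o['width'],1),'g',round(o['grasp_force'],1))
E
python3 -c "
from h import *;st()"
```

```text
t 1.65 p [253.  571.5 222.7] yang 66.1 q [ 1.14  0.42  1.63  0.    1.09 -0.02] F [ 1.3 -0.3  0.6] w 87.7 g 0.0
```

Emit:
play_rows([
  [14,-38,0],
  [14,-38,0],
  [14,-38,0],
  [14,-38,0],
  [14,-38,0],
  [14,-38,0],
  [14,-38,0],
  [14,-38,0],
], yaw=[0,0,0,0,0,0,0,0])

```text
t: 2.32
ee_pos: [365.3, 265.8, 222.9]
orientation: [0.649, 3.073, 0.001]
ft_force: [0.4, 0.4, -0.7]
width: 87.7
grasp_force: 0.0
```

Emit:
play_rows([
  [13,-38,0],
  [13,-38,0],
  [13,-38,0],
  [13,-38,0],
  [13,-38,0],
  [13,-38,0],
  [13,-38,0],
  [13,-38,0],
], yaw=[0,0,0,0,6,6,6,6])

```text
t: 2.98
ee_pos: [467.4, -31.8, 223.0]
orientation: [0.017, 3.141, 0.0]
ft_force: [0.4, 0.6, -0.5]
width: 87.6
grasp_force: 0.0
```

Emit:
play_rows([
  [13,-37,0],
  [13,-37,0],
  [13,-37,-10],
  [13,-36,-30],
  [0,0,-40],
  [0,0,-40],
  [0,0,0],
], yaw=[1.5,0,0,0,0,0,0])

```text
t: 3.57
ee_pos: [512.4, -170.8, 100.3]
orientation: [0.014, -3.13, -0.007]
ft_force: [-1.1, -0.3, -0.9]
width: 87.9
grasp_force: 0.0
```

```bash
python3 -c "
from h import *;st()"
```

```text
t 3.57 p [ 512.4 -170.8  100.3] yang 90.5 q [-0.34  0.48  1.89  0.    0.78 -1.92] F [-1.1 -0.3 -0.9] w 87.9 g 0.0
```

Emit:
play_rows([
  [5,-6,-20],
  [5,-6,-25],
  [0,0,-25],
  [0,0,-15],
  [0,0,-10],
  [0,0,0],
  [0,0,0],
], yaw=[1,0,0,0,0,0,0])

```text
t: 4.15
ee_pos: [527.8, -183.7, 13.1]
orientation: [-0.045, 3.141, -0.0]
ft_force: [-1.2, -0.0, 0.3]
width: 87.5
grasp_force: 0.0
```

```bash
python3 -c "
from h import *;st()
im=shot('scene','s1.png')
cv2.imwrite('pics/s1c.png',cv2.resize(im['pixels'][240:400,80:300,::-1],None,fx=3,fy=3))"
```

```text
t 4.15 p [ 527.8 -183.7   13.1] yang 91.6 q [-0.36  0.65  1.87 -0.    0.62 -1.96] F [-1.2 -0.   0.3] w 87.5 g 0.0
```

View pics/s1c.png

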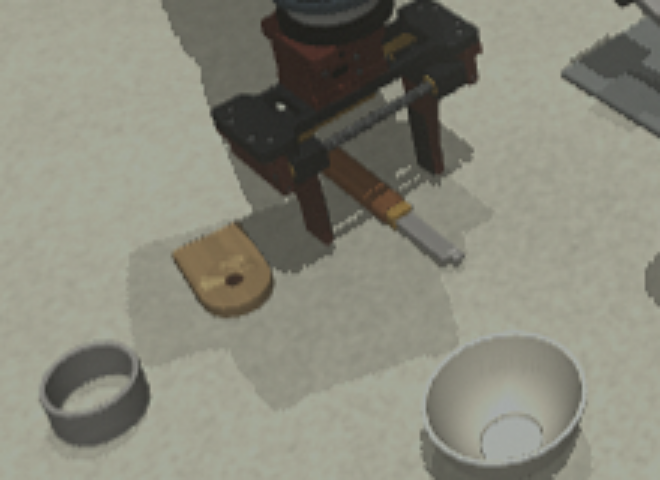

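Emit:
play_rows([
  [-3,0,-5],
  [0,0,-4],
  [0,0,0],
], yaw=[0,0,0])

```text
t: 4.45
ee_pos: [523.9, -183.6, 3.0]
orientation: [0.044, -3.141, -0.0]
ft_force: [0.0, -0.1, 0.8]
width: 88.2
grasp_force: 0.0
```

Emit:
play_rows([
  [0,0,0],
  [0,0,0],
  [0,0,0],
  [0,0,0],
  [0,0,0],
  [0,0,0],
  [0,0,0],
  [0,0,0],
], yaw=[0,0,0,0,0,0,0,0], gripper=1)

```text
t: 5.12
ee_pos: [524.2, -183.7, 3.0]
orientation: [0.044, -3.141, 0.0]
ft_force: [0.5, -0.4, -0.2]
width: 38.0
grasp_force: 0.0
```

Emit:
play_rows([
  [0,0,0],
  [0,0,0],
  [0,0,0],
  [0,0,0],
  [0,0,20],
  [0,0,35],
  [0,0,40],
  [0,0,40],
], yaw=[0,0,0,0,0,0,0,0])

```text
t: 5.78
ee_pos: [523.3, -183.4, 138.7]
orientation: [0.044, -3.139, -0.001]
ft_force: [1.8, -0.6, -1.1]
width: 22.3
grasp_force: 29.8
```

Emit:
play_rows([
  [0,35,40],
  [5,35,0],
  [5,35,0],
  [5,35,0],
  [5,35,0],
  [5,35,0],
  [5,35,0],
  [5,35,0],
], yaw=[0,0,0,0,0,0,0,0])

```text
t: 6.45
ee_pos: [558.9, 90.4, 169.3]
orientation: [0.044, -3.141, 0.0]
ft_force: [1.1, 0.0, -0.6]
width: 22.0
grasp_force: 29.8
```

```bash
python3 -c "
from h import *;st()
np.set_printoptions(precision=1,suppress=True)
im=shot('scene','s2.png')
for k in ['knife_tip','knife_butt']:
  for d in models.landmark_of(im,k)[:1]: print(k,d['conf'],d['location'],depth(im,d['location']))
cv2.imwrite('pics/s2c.png',cv2.resize(im['pixels'][120:380,130:430,::-1],None,fx=2,fy=2))"
```

```text
t 6.45 p [558.9  90.4 169.3] yang 91.6 q [ 0.14  0.41  1.8  -0.    0.93 -1.46] F [ 1.1  0.  -0.6] w 22.0 g 29.8
knife_tip 0.88 [332.1, 213.2] [647.9  93.8 177.8]
```

View pics/s2c.png

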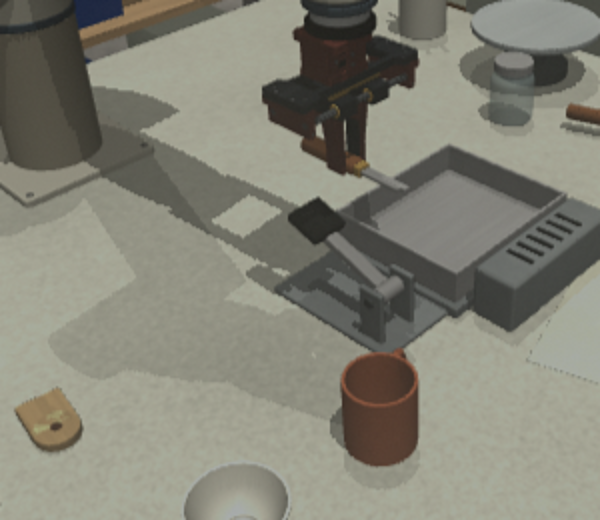

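Emit:
play_rows([
  [4,35,0],
  [4,35,0],
  [4,35,0],
  [4,35,0],
  [5,35,-10],
  [0,24,-20],
  [0,0,-35],
  [0,0,0],
], yaw=[0,0,0,0,0,0,0,0])

```text
t: 7.27
ee_pos: [576.5, 285.9, 98.4]
orientation: [0.045, -3.133, 0.007]
ft_force: [-2.3, -0.1, -1.0]
width: 22.0
grasp_force: 29.8
```

```bash
python3 -c "
from h import *;st()
np.set_printoptions(precision=1,suppress=True)
im=shot('top','t2.png')
for k in ['knife_tip','knife_butt','tub_floor']:
  for d in models.landmark_of(im,k)[:1]: print(k,d['conf'],d['location'],depth(im,d['location']))
"
```

```text
t 7.27 p [576.5 285.9  98.4] yang 91.7 q [ 0.44  0.61  1.65 -0.    0.89 -1.16] F [-2.3 -0.1 -1. ] w 22.0 g 29.8
knife_tip 0.56 [234.4, 206.7] [681.1 298.5  20.8]
tub_floor 0.7 [253.8, 240.6] [582.1 216.9 220.6]
```

Emit:
play_rows([
  [3,2,-20],
  [0,0,-20],
  [0,0,-15],
  [0,0,0],
  [0,0,0],
], yaw=[0,0,0,0,0])

```text
t: 7.88
ee_pos: [583.3, 289.0, 49.8]
orientation: [0.042, -3.141, 0.0]
ft_force: [0.4, 0.2, -0.6]
width: 22.0
grasp_force: 29.8
```

Emit:
play_rows([
  [-2,0,-10],
  [0,0,-8],
  [0,0,-6],
  [0,0,0],
  [0,0,0],
], yaw=[0,0,0,0,0])

```text
t: 8.3
ee_pos: [580.9, 289.6, 24.9]
orientation: [0.044, -3.14, 0.001]
ft_force: [-0.6, 0.3, -0.2]
width: 22.2
grasp_force: 29.8
```

Emit:
play_rows([
  [0,0,0],
  [0,0,0],
  [0,0,0],
  [0,0,0],
  [0,0,15],
  [0,0,35],
  [0,0,40],
  [0,0,40],
], yaw=[0,0,0,0,0,0,0,0], gripper=0.5)

```text
t: 8.97
ee_pos: [580.7, 289.4, 157.3]
orientation: [0.044, -3.14, 0.001]
ft_force: [-0.2, 0.5, 0.7]
width: 44.0
grasp_force: 0.0
```

```bash
python3 -c "
from h import *;st()
np.set_printoptions(precision=1,suppress=True)
im=shot('scene','s3.png')
for k in ['knife_tip','knife_butt','tub_floor']:
  for d in models.landmark_of(im,k)[:1]: print(k,d['conf'],d['location'],depth(im,d['location']))
cv2.imwrite('pics/s3c.png',cv2.resize(im['pixels'][150:320,260:440,::-1],None,fx=3,fy=3))"
```

```text
t 8.97 p [580.7 289.4 157.3] yang 91.6 q [ 0.44  0.53  1.62 -0.    0.99 -1.15] F [-0.2  0.5  0.7] w 44.0 g 0.0
knife_tip 0.81 [390.5, 234.1] [689.7 258.9  57.6]
knife_butt 0.7 [341.5, 210.7] [491.8 296.7  23.1]
tub_floor 0.93 [352.5, 231.4] [579.2 244.1  20.7]
```

View pics/s3c.png

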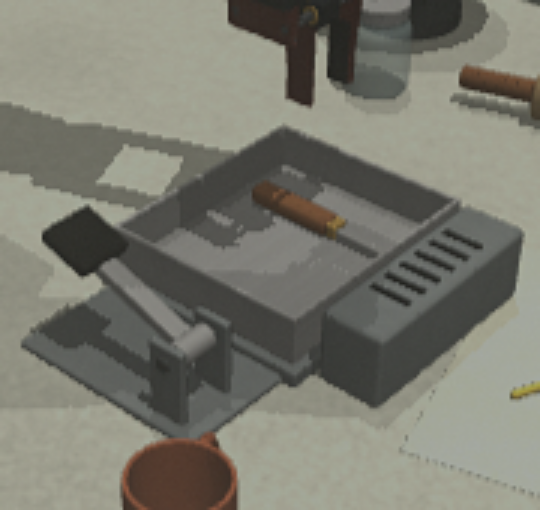

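Emit:
play_rows([
  [-5,-36,10],
  [-5,-36,0],
  [-5,-36,0],
  [-5,-36,0],
  [-5,-36,0],
  [-5,-36,0],
  [-5,-36,0],
  [-5,-36,0],
], yaw=[0,0,0,0,0,0,0,0], gripper=0)

```text
t: 9.83
ee_pos: [539.4, 0.1, 164.0]
orientation: [0.044, -3.138, -0.0]
ft_force: [1.2, -0.1, 0.7]
width: 87.3
grasp_force: 0.0
```

Emit:
play_rows([
  [-5,-37,0],
  [-5,-37,0],
  [-5,-37,0],
  [-5,-37,0],
  [-5,-37,0],
  [-5,-37,0],
  [-5,-37,0],
  [0,-37,-10],
], yaw=[0,0,0,0,0,-1.5,-1.5,-1.5])

```text
t: 10.5
ee_pos: [504.9, -296.0, 155.3]
orientation: [-0.082, -3.14, -0.001]
ft_force: [0.9, -0.3, 0.8]
width: 88.0
grasp_force: 0.0
```

Emit:
play_rows([
  [0,0,-35],
  [0,0,-35],
  [0,0,-25],
  [0,0,-10],
  [0,0,0],
  [0,0,0],
], yaw=[0,0,0,0,0,0])

```text
t: 11.0
ee_pos: [505.9, -293.9, 50.0]
orientation: [-0.079, -3.139, -0.001]
ft_force: [0.3, -0.6, -0.3]
width: 87.8
grasp_force: 0.0
```

```bash
python3 -c "
from h import *;st()
im=shot('scene','s4.png')
cv2.imwrite('pics/s4c.png',cv2.resize(im['pixels'][240:420,60:300,::-1],None,fx=3,fy=3))"
```

```text
t 11.0 p [ 505.9 -293.9   50. ] yang 87.1 q [-0.55  0.61  1.81 -0.    0.73 -2.07] F [ 0.3 -0.6 -0.3] w 87.8 g 0.0
```

View pics/s4c.png

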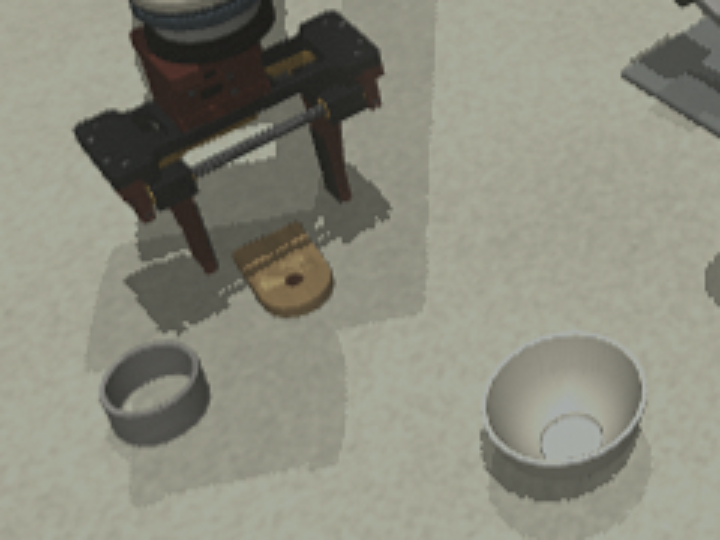

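Emit:
play_rows([
  [0,-1,-20],
  [0,0,-15],
  [0,0,-7],
  [0,0,-4],
  [0,0,0],
  [0,0,0],
], yaw=[0,0,0,0,0,0])

```text
t: 11.55
ee_pos: [506.8, -295.5, 5.3]
orientation: [0.079, 3.139, -0.001]
ft_force: [-0.5, 0.2, 0.0]
width: 87.7
grasp_force: 0.0
```

Emit:
play_rows([
  [0,0,0],
  [0,0,0],
  [0,0,0],
  [0,0,0],
  [0,0,0],
  [0,0,0],
  [0,0,0],
  [0,0,0],
], yaw=[0,0,0,0,0,0,0,0], gripper=1)

```text
t: 12.22
ee_pos: [506.2, -295.3, 4.4]
orientation: [-0.08, -3.141, 0.0]
ft_force: [-0.4, 0.1, 1.7]
width: 50.4
grasp_force: 29.2
```

Emit:
play_rows([
  [0,0,20],
  [0,0,40],
  [0,0,40],
  [0,20,40],
  [0,35,26],
  [3,35,0],
  [3,35,0],
  [3,35,0],
], yaw=[0,0,0,0,0,0,0,0])

```text
t: 12.88
ee_pos: [515.2, -137.0, 167.3]
orientation: [0.081, 3.139, -0.001]
ft_force: [0.6, -0.4, -0.9]
width: 50.1
grasp_force: 29.2
```

Emit:
play_rows([
  [4,36,0],
  [4,36,0],
  [4,36,0],
  [4,36,0],
  [4,36,0],
  [4,36,0],
  [4,36,0],
  [2,36,0],
], yaw=[0,0,1,1,1,0,0,0])

```text
t: 13.55
ee_pos: [545.2, 151.6, 166.4]
orientation: [-0.003, 3.141, -0.0]
ft_force: [-0.1, -1.2, -0.5]
width: 50.3
grasp_force: 29.2
```

Emit:
play_rows([
  [0,30,0],
  [0,17,-5],
  [0,0,-30],
  [0,0,-30],
  [0,0,-15],
  [0,0,0],
], yaw=[0,0,0,0,0,0])

```text
t: 14.05
ee_pos: [542.4, 196.1, 82.8]
orientation: [0.004, -3.135, 0.003]
ft_force: [-0.3, -0.1, -0.6]
width: 50.3
grasp_force: 29.2
```

Emit:
play_rows([
  [3,2,-20],
  [0,0,-20],
  [0,0,-10],
  [0,0,0],
  [0,0,0],
], yaw=[0,0,0,0,0])

```text
t: 14.47
ee_pos: [548.2, 198.7, 36.8]
orientation: [0.002, -3.141, 0.0]
ft_force: [0.9, -0.6, 0.5]
width: 50.1
grasp_force: 29.2
```

Emit:
play_rows([
  [-2,0,-6],
  [0,0,-4],
  [0,0,0],
  [0,0,0],
], yaw=[0,0,0,0])

```text
t: 14.8
ee_pos: [546.2, 198.8, 26.7]
orientation: [-0.003, 3.141, 0.0]
ft_force: [0.9, -0.4, -0.8]
width: 50.3
grasp_force: 29.2
```

Emit:
play_rows([
  [0,0,0],
  [0,0,0],
  [0,0,0],
  [0,0,0],
  [0,0,15],
  [0,0,35],
  [0,0,40],
  [0,0,40],
], yaw=[0,0,0,0,0,0,0,0], gripper=0.2)

```text
t: 15.47
ee_pos: [545.4, 198.5, 157.3]
orientation: [0.003, -3.14, 0.001]
ft_force: [1.3, 0.3, 0.6]
width: 70.4
grasp_force: 0.0
```

```bash
python3 -c "
from h import *;st()
np.set_printoptions(precision=1,suppress=True)
im=shot('scene','s5.png')
for k in ['knife_tip','knife_butt','rib_round_end','rib_square_end']:
  for d in models.landmark_of(im,k)[:1]: print(k,d['conf'],d['location'],depth(im,d['location']))
"
```

```text
t 15.47 p [545.4 198.5 157.3] yang 90.1 q [ 0.33  0.44  1.78 -0.    0.93 -1.24] F [1.3 0.3 0.6] w 70.4 g 0.0
knife_tip 0.65 [393.5, 236.5] [711.  241.7  69.7]
knife_butt 0.73 [342.6, 210.9] [494.4 298.4  22.8]
rib_round_end 0.75 [342.9, 236.5] [585.8 199.2  30.7]
rib_square_end 0.89 [321.4, 225.6] [514.8 193.   34.6]
```

Emit:
play_rows([
  [0,-36,10],
  [0,-36,0],
  [0,-36,0],
  [0,-36,0],
  [0,-36,0],
  [0,-36,0],
  [0,-36,0],
  [0,-36,0],
], yaw=[0,0,0,0,0,0,0,0], gripper=0)

```text
t: 16.38
ee_pos: [544.6, -90.7, 164.4]
orientation: [0.003, -3.138, -0.001]
ft_force: [0.9, -0.2, -0.7]
width: 87.7
grasp_force: 0.0
```

Emit:
play_rows([
  [0,-36,0],
  [0,-36,0],
  [0,-36,0],
  [0,-36,0],
  [0,-36,0],
  [0,-36,0],
  [0,-36,0],
  [0,-36,0],
], yaw=[0,0,0,0,0,0,0,0])

```text
t: 17.05
ee_pos: [544.8, -378.3, 163.8]
orientation: [0.002, -3.138, -0.004]
ft_force: [-0.2, -0.2, 0.5]
width: 87.9
grasp_force: 0.0
```

Emit:
play_rows([
  [2,-33,0],
  [0,0,-30],
  [0,0,-35],
  [0,0,-25],
  [0,0,-10],
  [0,0,0],
  [0,0,0],
], yaw=[0,0,0,0,0,0,0])

```text
t: 17.63
ee_pos: [547.8, -409.8, 65.5]
orientation: [0.003, -3.14, -0.002]
ft_force: [-0.2, -1.1, 1.3]
width: 87.9
grasp_force: 0.0
```

```bash
python3 -c "
from h import *;st()
im=shot('scene','s6.png')
cv2.imwrite('pics/s6c.png',cv2.resize(im['pixels'][240:420,20:260,::-1],None,fx=3,fy=3))"
```

```text
t 17.63 p [ 547.8 -409.8   65.5] yang 90.1 q [-0.66  0.7   1.57  0.    0.88 -2.23] F [-0.2 -1.1  1.3] w 87.9 g 0.0
```

View pics/s6c.png

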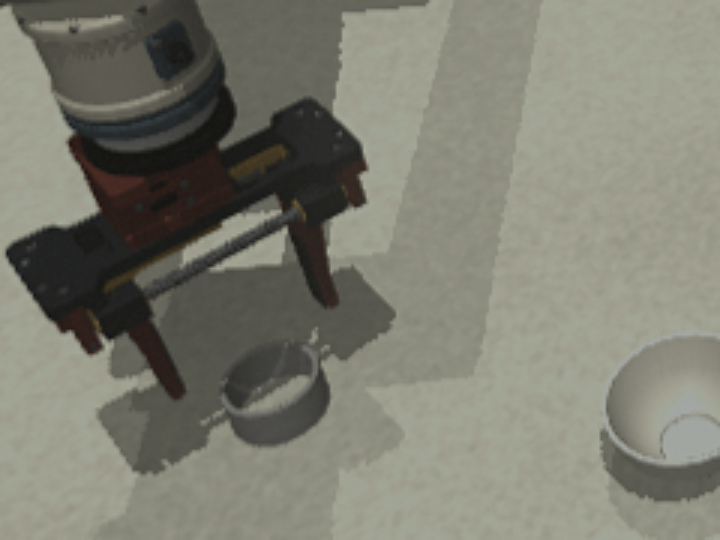

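Emit:
play_rows([
  [0,0,-20],
  [0,0,-20],
  [0,0,-12],
  [0,0,-6],
  [0,0,0],
  [0,0,0],
], yaw=[0,0,0,0,0,0])

```text
t: 18.18
ee_pos: [548.7, -410.5, 9.3]
orientation: [-0.003, 3.141, -0.001]
ft_force: [-0.7, 0.6, 0.1]
width: 87.6
grasp_force: 0.0
```

Emit:
play_rows([
  [0,0,0],
  [0,0,0],
  [0,0,0],
  [0,0,0],
  [0,0,0],
  [0,0,0],
  [0,0,0],
  [0,0,0],
], yaw=[0,0,0,0,0,0,0,0], gripper=1)

```text
t: 18.85
ee_pos: [548.4, -410.3, 8.9]
orientation: [-0.003, 3.141, -0.0]
ft_force: [-0.2, 0.3, 4.0]
width: 58.6
grasp_force: 29.9
```

Emit:
play_rows([
  [0,0,10],
  [0,0,25],
  [0,0,0],
  [0,0,0],
], yaw=[0,0,0,0])

```text
t: 19.18
ee_pos: [549.1, -411.0, 44.9]
orientation: [-0.003, 3.139, -0.003]
ft_force: [-0.3, 0.0, -0.7]
width: 58.6
grasp_force: 29.9
```

```bash
python3 -c "
from h import *;st()
im=shot('scene','s7.png')
cv2.imwrite('pics/s7c.png',cv2.resize(im['pixels'][260:400,40:200,::-1],None,fx=4,fy=4))"
```

```text
t 19.18 p [ 549.1 -411.    44.9] yang 90.1 q [-0.66  0.72  1.57 -0.    0.84 -2.23] F [-0.3  0.  -0.7] w 58.6 g 29.9
```

View pics/s7c.png

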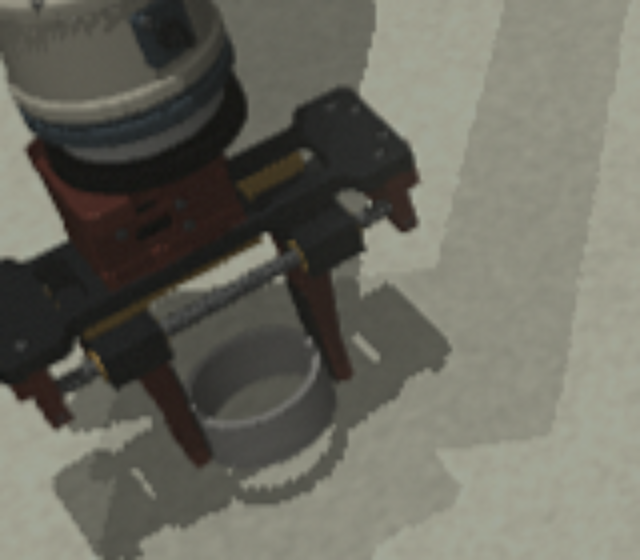

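Emit:
play_rows([
  [0,0,40],
  [0,0,40],
  [0,20,40],
  [0,36,5],
  [0,36,0],
  [0,36,0],
  [5,36,0],
  [5,36,0],
], yaw=[0,0,0,0,0,0,0,0])

```text
t: 19.9
ee_pos: [557.1, -209.8, 164.7]
orientation: [0.002, -3.14, -0.001]
ft_force: [0.6, 0.4, -1.5]
width: 58.5
grasp_force: 29.9
```

Emit:
play_rows([
  [7,36,0],
  [7,36,0],
  [7,36,0],
  [7,36,0],
  [7,36,0],
  [7,36,0],
  [7,36,0],
  [7,36,0],
], yaw=[0,0,0,0,0,0,0,0])

```text
t: 20.57
ee_pos: [613.5, 78.2, 164.5]
orientation: [0.003, -3.14, 0.0]
ft_force: [-0.2, -0.6, -0.9]
width: 58.7
grasp_force: 29.9
```

Emit:
play_rows([
  [6,36,0],
  [6,36,0],
  [6,36,0],
  [6,20,0],
  [0,0,-20],
  [0,0,-30],
  [0,0,-20],
  [0,0,0],
], yaw=[0,0,0,0,0,0,0,0])

```text
t: 21.23
ee_pos: [634.2, 203.6, 89.8]
orientation: [0.003, -3.132, 0.004]
ft_force: [-1.1, -0.4, -1.4]
width: 58.7
grasp_force: 29.9
```

Emit:
play_rows([
  [3,0,-20],
  [0,0,-18],
  [0,0,-8],
  [0,0,0],
  [0,0,0],
], yaw=[0,0,0,0,0])

```text
t: 21.65
ee_pos: [641.1, 204.3, 49.9]
orientation: [0.002, -3.141, 0.0]
ft_force: [0.6, -0.2, 0.4]
width: 58.5
grasp_force: 29.9
```

Emit:
play_rows([
  [0,0,-10],
  [0,0,-7],
  [0,0,-3],
  [0,0,0],
  [0,0,0],
], yaw=[0,0,0,0,0])

```text
t: 22.07
ee_pos: [641.1, 204.4, 29.7]
orientation: [0.003, -3.141, 0.0]
ft_force: [-0.4, -0.3, -1.3]
width: 58.3
grasp_force: 29.9
```

Emit:
play_rows([
  [0,0,0],
  [0,0,0],
  [0,0,0],
  [0,0,0],
  [0,0,10],
  [0,0,30],
  [0,0,40],
  [0,0,40],
], yaw=[0,0,0,0,0,0,0,0], gripper=0.1)

```text
t: 22.73
ee_pos: [640.3, 204.2, 150.8]
orientation: [0.003, -3.14, 0.001]
ft_force: [0.8, -0.1, 0.2]
width: 79.0
grasp_force: 0.0
```

Emit:
play_rows([
  [-15,-20,20],
  [-30,-30,0],
  [-30,-35,0],
  [-20,-35,0],
  [-10,-30,0],
  [0,0,0],
  [0,0,0],
], yaw=[0,0,0,0,0,0,0], gripper=1)

```text
t: 23.32
ee_pos: [539.5, 57.2, 170.8]
orientation: [0.002, 3.14, 0.0]
ft_force: [-0.0, -0.2, -0.2]
width: 35.8
grasp_force: 0.0
```

```bash
python3 -c "
from h import *;st()
np.set_printoptions(precision=1,suppress=True)
im=shot('top','t8.png');s=shot('scene','s8.png')
for n,i in (('top',im),('scene',s)):
 for k in ['knife_tip','knife_butt','rib_round_end','rib_square_end','cutter','lever_pad']:
  for d in models.landmark_of(i,k)[:1]: print(n,k,d['conf'],depth(i,d['location']))
a=cv2.resize(im['pixels'][150:330,190:350,::-1],None,fx=2.4,fy=2.4);b=cv2.resize(s['pixels'][150:330,260:420,::-1],None,fx=2.4,fy=2.4)
cv2.imwrite('pics/c8.png',np.hstack([a,b]))"
```

```text
t 23.32 p [539.5  57.2 170.8] yang 89.9 q [ 0.08  0.37  1.85  0.    0.92 -1.49] F [-0.  -0.2 -0.2] w 35.8 g 0.0
top knife_tip 0.63 [681.2 286.5  18.9]
top knife_butt 0.63 [511.7 284.2  20.4]
top rib_round_end 0.73 [550.6 196.   30.2]
top rib_square_end 0.86 [510.7 189.1  30.7]
top cutter 0.66 [637.2 205.9  18.6]
scene knife_tip 0.52 [708.1 238.4  70.6]
scene knife_butt 0.79 [494.7 301.   21.7]
scene rib_round_end 0.93 [585.6 203.4  23.4]
scene rib_square_end 0.94 [516.3 185.8  32.8]
scene cutter 0.96 [656.5 181.3  36.9]
scene lever_pad 0.83 [545.8  46.3 113.3]
```

View pics/c8.png

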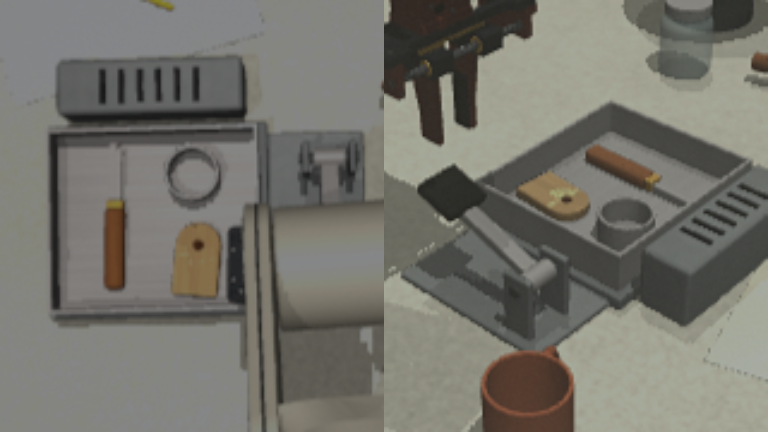

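Emit:
play_rows([
  [-4,-6,-15],
  [0,0,-15],
  [0,0,-5],
  [0,0,0],
  [0,0,0],
  [0,0,0],
  [0,0,0],
], yaw=[0,0,0,0,0,0,0])

```text
t: 24.6
ee_pos: [536.2, 52.4, 135.5]
orientation: [-0.003, 3.14, 0.0]
ft_force: [0.0, -0.4, 0.3]
width: 0.4
grasp_force: 0.0
```

Emit:
play_rows([
  [0,0,-8],
  [0,0,-8],
  [0,0,-8],
  [0,0,-6],
  [0,0,-5],
  [0,0,0],
  [0,0,0],
], yaw=[0,0,0,0,0,0,0])

```text
t: 25.18
ee_pos: [535.3, 52.3, 99.3]
orientation: [0.003, -3.14, 0.0]
ft_force: [-1.9, -0.8, 4.5]
width: 0.5
grasp_force: 2.0
```

```bash
python3 -c "
from h import *;st()"
```

```text
t 25.18 p [535.3  52.3  99.3] yang 90.1 q [ 0.08  0.48  1.9  -0.    0.77 -1.5 ] F [-1.9 -0.8  4.5] w 0.5 g 2.0
```

Emit:
play_rows([
  [0,0,-5],
  [0,0,-5],
  [0,0,-5],
  [0,0,-5],
  [0,0,-3],
  [0,0,0],
  [0,0,0],
], yaw=[0,0,0,0,0,0,0])

```text
t: 25.77
ee_pos: [534.7, 52.3, 76.7]
orientation: [0.003, -3.14, 0.0]
ft_force: [-4.6, -0.0, 6.7]
width: 0.7
grasp_force: 3.2
```

```bash
python3 -c "
from h import *;st()
im=shot('scene','s9.png')
for k in ['cutter','lever_pad']:
  for d in models.landmark_of(im,k)[:1]: print(k,d['conf'],d['location'],depth(im,d['location']))
cv2.imwrite('pics/c9.png',cv2.resize(im['pixels'][150:310,240:440,::-1],None,fx=3.5,fy=3.5))"
```

```text
t 25.77 p [534.7  52.3  76.7] yang 90.1 q [ 0.08  0.51  1.91  0.    0.72 -1.5 ] F [-4.6 -0.   6.7] w 0.7 g 3.2
cutter 0.74 [358.8, 251.0] [657.38133238 178.14533413  33.0126802 ]
lever_pad 0.9 [284.0, 236.7] [538.80517997  43.69023089  87.85077391]
```

View pics/c9.png

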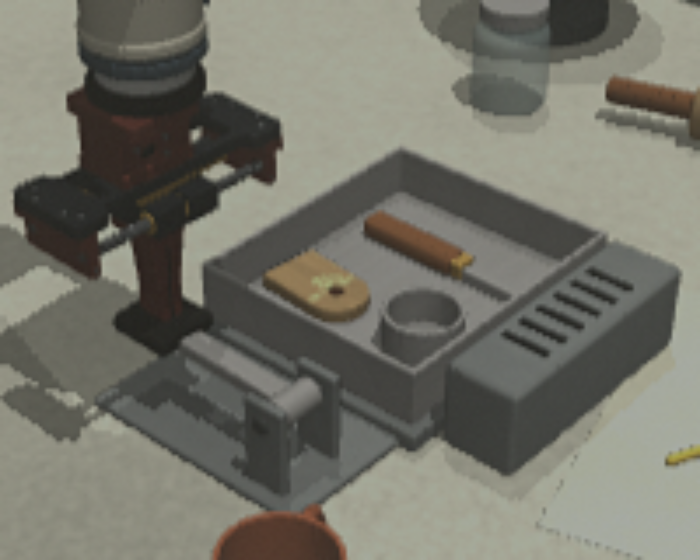

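Emit:
play_rows([
  [0,0,-2],
  [0,0,-2],
  [0,0,0],
  [0,0,0],
  [0,0,0],
  [0,0,0],
  [0,0,0],
  [0,0,0],
], yaw=[0,0,0,0,0,0,0,0])

```text
t: 26.58
ee_pos: [534.6, 52.3, 73.0]
orientation: [0.003, -3.14, 0.0]
ft_force: [-5.0, -0.3, 7.1]
width: 0.6
grasp_force: 3.6
```

```bash
python3 -c "
from h import *;st()
im=shot('scene','s10.png')
for px in [(301,254),(306,257),(312,260),(318,263)]:print(px,depth(im,px))"
```

```text
t 26.58 p [534.6  52.3  73. ] yang 90.1 q [ 0.08  0.52  1.91 -0.    0.71 -1.5 ] F [-5.  -0.3  7.1] w 0.6 g 3.6
(301, 254) [594.71434921  44.6858896   65.30379291]
(306, 257) [610.00534722  45.98236888  63.92679698]
(312, 260) [627.95242234  47.70540767  63.86281766]
(318, 263) [651.87153153  43.26752165  70.80461134]
```

Emit:
play_rows([
  [0,0,-1],
  [0,0,0],
  [0,0,0],
  [0,0,0],
  [0,0,0],
  [0,0,0],
  [0,0,0],
  [0,0,0],
], yaw=[0,0,0,0,0,0,0,0])

```text
t: 27.3
ee_pos: [534.6, 52.3, 72.0]
orientation: [0.003, -3.14, 0.0]
ft_force: [-4.6, 0.3, 6.8]
width: 0.7
grasp_force: 3.8
```

```bash
python3 -c "
from h import *;st();print(ticket.close_job())"
```

```text
t 27.3 p [534.6  52.3  72. ] yang 90.1 q [ 0.08  0.52  1.91 -0.    0.71 -1.5 ] F [-4.6  0.3  6.8] w 0.7 g 3.8
the job is handed in; nothing more can be done
None
```

The knife, rib and cutter lie let go in the tub, and I handed the job in at about 27 s with the arm holding the lever about level (TCP 72 mm high, about 7 N down on the pad); close_job() returned no verdict.

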